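Pack the strip-light kit into its foam trays

ROBOT

A 6-joint arm with a two-finger parallel gripper is mounted at the origin on the work surface. World frame = base frame: x ahead of the robot, y to its left, z up, the work surface at z = 0. Lengths are in m, angles in rad, forces in N, time in s.
With the tool pointing down it reaches from about 0.35 to 0.975 m from the base axis. Payload 4.9 kg.
Tool frame: the origin (TCP) lies at the very end of the fingers, on their centre line; the grasp point (between the pads) lies 19 mm behind it; z points along the fingers, y is the line along which they close (so a half turn about z gives the same grasp; the last joint's range is limited). The gripper opens to 85 mm and grips with 20 to 120 N. Pads are 22 mm wide; open, the fingers measure 114 mm over their backs; the gripper's body (76 mm by 85 mm) begins 54 mm behind the grasp point. The pads swing forward as they close: fully open they stand 13 mm farther back than shut.
Start: joints at [1.137, 0.053, 1.613, -0, 1.476, -0.119], TCP at [0.194, 0.594, 0.231] pointing down, gripper open.
Joint ranges: [-3.01, 3.01], [-1.01, 2.22], [0.06, 2.58], [-1.02, 4.17], [0.09, 2.62], [-3.14, 3.14]. Speed limits (rad/s): [2.57, 2.57, 3.14, 3.14, 3.14, 3.14].

INTERFACE

Orientations are given as a unit quaternion [w, x, y, z].
In Python, from plant import state, optics, ticket, nets gives the robot as it stands. The module is installed in compiled form; this text tells all that it offers.
- The arm moves only by the shell command python3 -m inch 'ROWS' [OPENING]. ROWS is JSON, a list of rows, each an object of numbers: "dx", "dy", "dz": the shift along the tool's x, y, z as a fraction of full scale; "rx", "ry", "rz": the turn, a rotation vector about the tool's x, y, z as a fraction of full scale. In form: [{"dx": .., "dy": .., "dz": .., "rx": .., "ry": .., "rz": ..}, ...]. A call has 1 to 5 rows; each row is the pose to reach, as a shift and turn from the pose commanded when the call began, along the tool's axes at that moment; what a row does not reach only later rows make up. Full scale, the value 1, is 0.8 m for a shift and 1.5 rad for a turn. A row lasts 1/10 s, in which the tool goes at most 50 mm and 8.59 degrees, less where a joint would pass 70% of its speed; a pose out of reach is approached as far as the arm can. A call with a number of a shift or a turn outside -1 to 1 is refused whole. A call with a gripper value outside its range is refused whole. OPENING is the opening, from -1 (shut) to 1 (fully open), set as the call begins (- or left out, the last holds). The fingers move at their own pace and stop on an object; the grip force is fixed at half the most. Time passes only in rows, so rows that repeat a pose let the fingers close. It gives the time, the measured TCP pose, the force, the opening and the grip force at its end, in the units of the state.
- state(): the state, without advancing time (a new reading comes with each control period).
- optics.grab_frame(name): name is "scene" or "top" or "wrist"; returns the picture (384x512x3 uint8, red, green, blue); there is no depth.
- optics.camera_info(name): a dict with "fx", "fy", "cx", "cy" (pixels), "k1" (the pictures are not rectified: a ray, as slopes to the right and down, at radius r is drawn at 1 + k1 r^2 times it, then the intrinsics apply), "R" (3x3) and "t" (3): a world point X has camera coordinates R X + t. Camera axes: x right, y down, z forward; pixel columns grow to the right and rows downward; lengths in m; the calibration is good to about 2 mm. A picture is of the moment at which its call begins: read the wrist's pose just before it. camera_info takes no time and is no camera call; for the wrist camera it gives the pose at the moment of the call.
- ticket.job_done(): hands the job in; it is judged then, once.
Trained networks look in the newest picture that a camera, given by its name, has taken for a name from the list of things; names that differ only in an ending like _2 or _b are one class to them, and where a whole thing is asked for, a point or a joint stands for the part that bears it (a point fixed in the world has none). Each returns a list of dicts, best first, with "confidence" (0 to 1); they miss things now and then, are a little off and sometimes report something else, mostly with a low value. They report only what shows in the picture. A call takes as long as a camera call. They do not tell look-alikes from the thing itself.
- nets.boxes_of(camera, name): "bbox" ([centre column, centre row, width, height] in pixels, round what is visible of it).
- nets.outline_of(camera, name): "pixels" (384x512 bool, what is visible of it) and "bbox" ([centre column, centre row, width, height] in pixels, round what is visible of it).
The state is a dict: "time": time; "joint_pos": joint angles; "joint_vel": joint speeds; "joint_efforts": joint torques, N m; "tool_pos": TCP position; "tool_rot": TCP orientation; "contact_force": force on the tool from outside, world axes, zero at the start; "ft_torque": the same for the moment, N m; "gripper_width": opening from 0.0 (shut) to 1.0 (fully open); "grasp_force": force on a finger pad.
Only numpy, scipy, OpenCV 4.12 (cv2) and the standard library are available. Lean on these libraries where they do the work, as an engineer would, in place of code of your own. Each camera call takes 0.05 s, during which the arm holds its last target. There are 200 camera calls.

TASK

Pack the lighting installation kit: put each of the four parts, the long LED driver, the short controller box, the roll of tape and the small round spotlight, into the foam tray whose cut-out matches its shape and size. Each must stand upright, as it does now, fully down on the floor of its own cut-out, and be let go.

Things in the scene. Friction and masses are not known exactly. Their poses are not given: they have to be found in the camera images.
- driver: Loose: long LED driver, an aluminium box 100 (x) x 42 (y) x 42 mm high with a paper label and black terminals on top, about 0.35 kg. It lies flat on the bench. Origin: centre of its underside; x along its length, z up.
- controller: Loose: short controller, a white plastic box 62 (x) x 42 (y) x 42 mm high with a black panel on top, about 0.14 kg. It stands on the bench. Origin: centre of its underside; x along its length, z up.
- tape_roll: Loose: small roll of blue tape lying flat, 60 mm outside diameter, 38 mm open core, 48 mm high, about 0.1 kg. Origin: on its axis, at its underside; z up along the axis.
- spotlight: Loose: small spotlight, a ribbed aluminium cylinder 40 mm in diameter (41 over the ribs) and 44 mm high with a white lens on top, about 0.14 kg, standing upright. Origin: on its axis, at its underside; z up along the axis.
- tray_long: Fixed to the bench: a black foam tray, 132 (its x) x 84 (its y) x 14 mm high, with one flat-bottomed cut-out in the middle of its top, 8 mm deep (the yellow floor of the cut-out is 6 mm above the bench). All four trays are alike but for the cut-out. Here it is a long rectangle, 114 (x) x 56 (y) mm, for the driver. Origin: centre of the tray's underside; x along its length, z up.
- tray_short: Fixed to the bench: a black foam tray, 132 (its x) x 84 (its y) x 14 mm high, with one flat-bottomed cut-out in the middle of its top, 8 mm deep (the yellow floor of the cut-out is 6 mm above the bench). All four trays are alike but for the cut-out. Here it is a short rectangle, 76 (x) x 56 (y) mm, for the controller. Origin: centre of the tray's underside; x along its length, z up.
- tray_big_round: Fixed to the bench: a black foam tray, 132 (its x) x 84 (its y) x 14 mm high, with one flat-bottomed cut-out in the middle of its top, 8 mm deep (the yellow floor of the cut-out is 6 mm above the bench). All four trays are alike but for the cut-out. Here it is a large round hole of 74 mm diameter, for the roll of tape. Origin: centre of the tray's underside; x along its length, z up.
- tray_small_round: Fixed to the bench: a black foam tray, 132 (its x) x 84 (its y) x 14 mm high, with one flat-bottomed cut-out in the middle of its top, 8 mm deep (the yellow floor of the cut-out is 6 mm above the bench). All four trays are alike but for the cut-out. Here it is a small round hole of 54 mm diameter, for the spotlight. Origin: centre of the tray's underside; x along its length, z up.
Not all that is in view belongs to the job. Leave any pink or turquoise look-alike of the tray_small_round alone.

How it is judged:
By the outcome, as a careful person would: the job done as asked, in the order asked, and still so for the second after the job is handed in, with the robot touching nothing.
It also fails if it takes over 125 s, if anything falls off the work surface, if the arm or the gripper's body presses on something with over 40 N, if the wrist force passes 120 N, or if a joint passes its speed limit or range.

## Working session

There is one attempt and no reset: what is moved stays moved. The work goes in short steps, Python scripts to look and compute and a shell command to move; the robot and the scene stay as the last step left them, time stands still between calls to the robot, and variables do not carry over. Pictures are saved under pics/ and viewed, at most 14 in all, crops included, and the job is handed in when it is done.

```bash
mkdir -p pics
python3 - <<'E'
from plant import state, optics
import cv2,numpy as np
for n in("scene","top"):
    im=optics.grab_frame(n); cv2.imwrite(f"pics/{n}0.png",cv2.resize(im[:,:,::-1],(768,576),interpolation=cv2.INTER_CUBIC))
    c=optics.camera_info(n); print(n,{k:np.round(v,3).tolist() for k,v in c.items()})
print(state())
E
```

```text
scene {'fx': 486.999, 'fy': 486.999, 'cx': 253.408, 'cy': 188.22, 'k1': -0.147, 'R': [[0.651, 0.759, -0.005], [0.652, -0.562, -0.509], [-0.389, 0.328, -0.861]], 't': [-0.41, -0.388, 1.452]}
top {'fx': 415.185, 'fy': 415.185, 'cx': 254.1, 'cy': 197.475, 'k1': -0.005, 'R': [[-0.03, -0.999, 0.011], [-0.988, 0.028, -0.154], [0.154, -0.016, -0.988]], 't': [0.004, 0.633, 0.98]}
{'time': 0.1, 'joint_pos': array([ 1.13701466e+00,  5.32874618e-02,  1.61414713e+00,  8.21384358e-06,
        1.47600913e+00, -1.18975458e-01]), 'joint_vel': array([ 0.00066107, -0.00102503, -0.00130319,  0.00115856, -0.00166325,
        0.0003466 ]), 'joint_efforts': array([-4.72209237e-06, -3.94904459e+01, -3.71362638e+01, -2.33387764e-04,
        4.01508223e-03,  1.87868494e-06]), 'tool_pos': array([0.19326526, 0.59377769, 0.23019377]), 'tool_rot': array([-2.56486953e-04,  1.56754265e-01,  9.87637203e-01, -8.89295538e-04]), 'contact_force': array([ 0.99254033, -0.32309686, -0.2027218 ]), 'ft_torque': array([ 0.00697242,  0.00602764, -0.02803299]), 'grasp_force': 0.0, 'gripper_width': 0.9978592056494562}
```

View pics/top0.png

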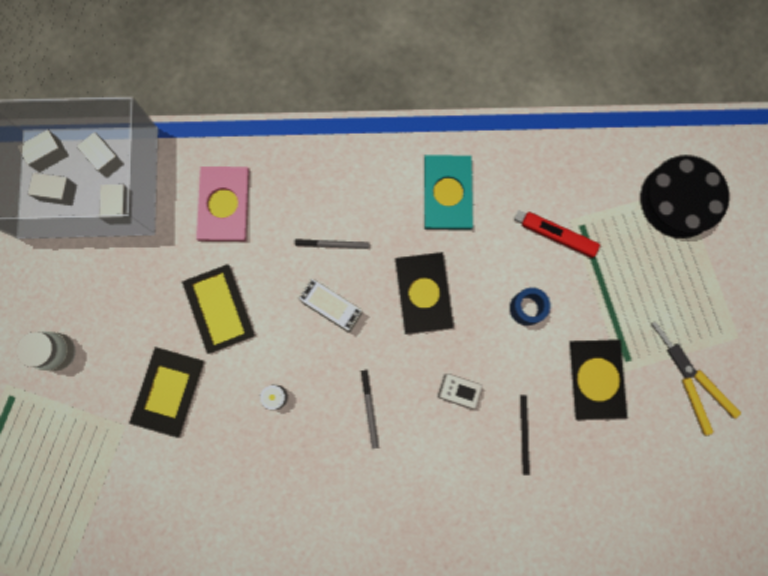

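View pics/scene0.png

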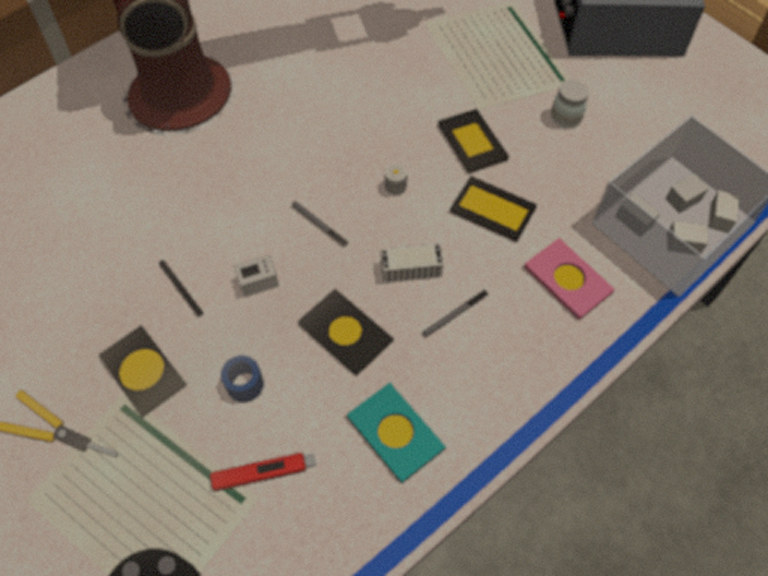

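Top view (768-scale px): the driver is at (331,304), controller (460,391), tape (530,306) and spotlight (273,397).

The black trays are long (218,308), short (167,392), small round (424,293) and big round (598,379). The small-round tray could be confused with the pink (222,204), turquoise (448,191) and black (424,293) ones, and I choose the black one. Other possible mix-ups are the jar (47,350) for the spotlight, the black disc (685,196) for the tape, and the white blocks in the clear bin at (75,170) for the controller.

```bash
cat > h.py <<'E'
import numpy as np,cv2,json
from scipy.spatial.transform import Rotation as Ro
from scipy.optimize import minimize
def proj(c,X):
    P=np.asarray(X)@np.array(c["R"]).T+np.array(c["t"]); s=P[:,:2]/P[:,2:]
    s=s*(1+c["k1"]*(s**2).sum(1,keepdims=True))
    return s*[c["fx"],c["fy"]]+[c["cx"],c["cy"]]
def unproj(c,uv,z):
    d=(np.array(uv,float)-[c["cx"],c["cy"]])/[c["fx"],c["fy"]]; s=d.copy()
    for _ in range(20): s=d/(1+c["k1"]*(s@s))
    R=np.array(c["R"]);o=-R.T@np.array(c["t"]);r=R.T@np.r_[s,1]
    return o+r*(z-o[2])/r[2]
def model(name):
    b={"driver":(.1,.042,.042),"controller":(.062,.042,.042)}
    r={"tape_roll":(.03,.048),"spotlight":(.0203,.044)}
    if name in r:
        R,h=r[name];a=np.linspace(0,2*np.pi,40)
        return np.array([[R*np.cos(t),R*np.sin(t),z] for t in a for z in(0,h)])
    l,w,h=b.get(name,(.132,.084,.014))
    return np.array([[sx*l/2,sy*w/2,z] for sx in(-1,1) for sy in(-1,1) for z in(0,h)])
def fit(c,mask,name,p0):
    M=model(name);S=8
    ys,xs=np.nonzero(mask);x0,y0=xs.min()-12,ys.min()-12
    W,H=xs.max()-x0+13,ys.max()-y0+13
    m=np.zeros((H,W),np.float32);m[ys-y0,xs-x0]=1
    m=cv2.resize(m,None,fx=S,fy=S,interpolation=cv2.INTER_NEAREST)
    def f(p):
        ca,sa=np.cos(p[2]),np.sin(p[2]);X=M@np.array([[ca,sa,0],[-sa,ca,0],[0,0,1]])+[p[0],p[1],0]
        uv=(proj(c,X)-[x0,y0]+.5)*S-.5
        q=np.zeros_like(m);cv2.fillConvexPoly(q,cv2.convexHull(np.round(uv).astype(np.int32)),1)
        return 1-(q*m).sum()/np.maximum(q,m).sum()
    best=None
    for a in ([0] if name in("tape_roll","spotlight") else np.arange(0,np.pi,np.pi/6)):
        s=[[p0[0],p0[1],a]];s+=[[p0[0]+.01,p0[1],a],[p0[0],p0[1]+.01,a],[p0[0],p0[1],a+.3]]
        r=minimize(f,s[0],method="Nelder-Mead",options=dict(initial_simplex=s,xatol=1e-4,fatol=1e-4,maxiter=150))
        if best is None or r.fun<best.fun:best=r
    return best.x,1-best.fun
E
cat > m.py <<'E'
from h import *
from plant import optics,nets
cs={n:optics.camera_info(n) for n in("top","scene")}
ims={n:optics.grab_frame(n) for n in cs}
px={"driver":(331,304),"controller":(460,391),"tape_roll":(530,306),"spotlight":(273,397),"tray_long":(218,308),"tray_short":(167,392),"tray_small_round":(424,293),"tray_big_round":(598,379)}
for k,(u,v) in px.items():
    g=unproj(cs["top"],(u/1.5,v/1.5),.01)
    for cam,c in cs.items():
        best=None
        for o in nets.outline_of(cam,k):
            w=unproj(c,o["bbox"][:2],.015); d=np.hypot(*(w-g)[:2])
            if d<.04 and (best is None or d<best[0]): best=(d,o)
        if best is None: print(k,cam,"none");continue
        x,i=fit(c,best[1]["pixels"],k,g)
        print(k,cam,round(best[1]["confidence"],2),"xy",np.round(x[:2],4),"yaw",round(np.degrees(x[2])%180,1),"iou",round(i,3))
# yellow floors, all
for cam in cs:
    hsv=cv2.cvtColor(ims[cam],cv2.COLOR_RGB2HSV);m=cv2.inRange(hsv,(20,130,100),(35,255,255))
    n,_,st,ce=cv2.connectedComponentsWithStats(m)
    for s,q in zip(st[1:],ce[1:]):
        if s[4]>150: print(cam,"yellow",s[4],np.round(q,1),np.round(unproj(cs[cam],q,.006)[:2],4))
im=ims["top"]
def crop(u,v): u,v=int(u/1.5),int(v/1.5);return cv2.resize(im[v-32:v+32,u-36:u+36,::-1],(288,256),interpolation=cv2.INTER_CUBIC)
cv2.imwrite("pics/crop1.png",cv2.hconcat([crop(424,293),crop(273,397)]))
E
python3 m.py
```

```text
driver top 0.83 xy [0.6242 0.069 ] yaw 55.7 iou 0.945
driver scene none
controller top 0.56 xy [ 0.4757 -0.14  ] yaw 70.3 iou 0.949
controller scene 0.97 xy [ 0.4754 -0.1384] yaw 70.2 iou 0.945
tape_roll top 0.56 xy [ 0.6131 -0.2648] yaw 21.9 iou 0.719
tape_roll scene 0.55 xy [ 0.6126 -0.2628] yaw 11.0 iou 0.862
spotlight top 0.66 xy [0.4746 0.1669] yaw 4.1 iou 0.93
spotlight scene 0.86 xy [0.4753 0.1699] yaw 4.2 iou 0.912
tray_long top 0.56 xy [0.6275 0.2636] yaw 19.7 iou 0.964
tray_long scene 0.56 xy [0.6272 0.2668] yaw 20.4 iou 0.933
tray_short top 0.61 xy [0.4884 0.348 ] yaw 162.7 iou 0.972
tray_short scene 0.64 xy [0.489  0.3502] yaw 162.5 iou 0.947
tray_small_round top 0.63 xy [ 0.6444 -0.0897] yaw 5.4 iou 0.974
tray_small_round scene 0.58 xy [ 0.6444 -0.0872] yaw 5.2 iou 0.968
tray_big_round top 0.84 xy [ 0.4885 -0.3776] yaw 0.1 iou 0.932
tray_big_round scene 0.74 xy [ 0.488  -0.3753] yaw 179.7 iou 0.971
top yellow 283 [298.4 127.5] [ 0.8248 -0.139 ]
top yellow 279 [148.2 135.4] [0.8138 0.2591]
top yellow 943 [145.2 205.6] [0.6267 0.2649]
top yellow 328 [282.2 194.8] [ 0.6448 -0.0885]
top yellow 641 [398.5 252.6] [ 0.4877 -0.3784]
top yellow 653 [111.  260.8] [0.4889 0.3494]
top yellow 237 [477.7 262.6] [ 0.4564 -0.5788]
top yellow 244 [464.7 270.6] [ 0.4374 -0.5432]
scene yellow 371 [314.6  92.7] [0.4871 0.3522]
scene yellow 683 [328.8 138.1] [0.6263 0.2683]
scene yellow 240 [379.1 184.3] [0.8114 0.2631]
scene yellow 340 [229.7 220.1] [ 0.643  -0.0858]
scene yellow 646 [ 93.8 245.9] [ 0.486  -0.3753]
scene yellow 190 [ 25.7 272.6] [ 0.4379 -0.5401]
scene yellow 385 [263.3 287. ] [ 0.8221 -0.1352]
scene yellow 207 [ 17.6 287.5] [ 0.4584 -0.5738]
```

View pics/crop1.png

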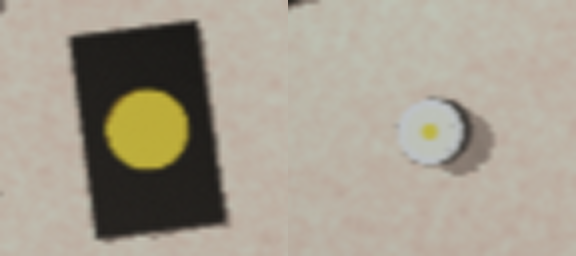

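The crop shows the black tray with the small round hole (left) and the spotlight with its white lens (right), and the two cameras agree to about 2–3 mm. Next I'll write a planner that turns a list of waypoints into row values.

```bash
cat > plan.py <<'E'
import sys
from h import *
from plant import state
# args: waypoints x,y,z,phi(deg; heading of closing axis); prints per call values of the final row
s=state();q=s["tool_rot"];R=Ro.from_quat([q[1],q[2],q[3],q[0]]);p=s["tool_pos"]
print("at",np.round(p,4),"phi",round(np.degrees(np.arctan2(R.as_matrix()[1,1],R.as_matrix()[0,1])),1),"f",np.round(s["contact_force"],1),"w",round(s["gripper_width"],3),"g",round(s["grasp_force"],1),"t",round(s["time"],1),"j6",round(s["joint_pos"][5],2))
for a in sys.argv[1:]:
    x,y,z,f=map(float,a.split(","));f=np.radians(f)
    T=Ro.from_matrix(np.array([[-np.sin(f),np.cos(f),0],[np.cos(f),np.sin(f),0],[0,0,-1]]))
    while 1:
        d=np.array([x,y,z])-p;rv=(R.inv()*T).as_rotvec()
        k=max(np.linalg.norm(d)/.235,np.linalg.norm(rv)/np.radians(40),1)
        v=np.round(R.inv().apply(d/k)/.8,3);w=np.round(rv/k/1.5,3)
        print(a,"d",v.tolist(),"r",w.tolist(),"" if k>1 else "END")
        p=p+R.apply(v*.8);R=R*Ro.from_rotvec(w*1.5)
        if k<=1:break
E
python3 plan.py .475,.1685,.12,20 .475,.1685,.012,20
```

```text
at [0.1935 0.5943 0.2313] phi 72.0 f [-0.5  1.7  1. ] w 1.001 g 0.0 t 1.0 j6 -0.12
.475,.1685,.12,20 d [-0.225, -0.179, 0.063] r [-0.0, 0.0, 0.272] 
.475,.1685,.12,20 d [-0.277, -0.075, 0.062] r [-0.0, 0.0, 0.272] 
.475,.1685,.12,20 d [-0.063, 0.009, 0.014] r [-0.0, 0.0, 0.061] END
.475,.1685,.012,20 d [0.0, 0.0, 0.135] r [-0.0, 0.0, -0.0] END
```

```bash
python3 -m inch '[{"dx":-0.225,"dy":-0.179,"dz":0.063,"rz":0.272},{"dx":-0.225,"dy":-0.179,"dz":0.063,"rz":0.272},{"dx":-0.225,"dy":-0.179,"dz":0.063,"rz":0.272},{"dx":-0.225,"dy":-0.179,"dz":0.063,"rz":0.272},{"dx":-0.225,"dy":-0.179,"dz":0.063,"rz":0.272}]' 1
python3 -m inch '[{"dx":-0.277,"dy":-0.075,"dz":0.062,"rz":0.272},{"dx":-0.277,"dy":-0.075,"dz":0.062,"rz":0.272},{"dx":-0.277,"dy":-0.075,"dz":0.062,"rz":0.272},{"dx":-0.277,"dy":-0.075,"dz":0.062,"rz":0.272},{"dx":-0.277,"dy":-0.075,"dz":0.062,"rz":0.272}]'
python3 -m inch '[{"dx":-0.063,"dy":0.009,"dz":0.014,"rz":0.061},{"dx":-0.063,"dy":0.009,"dz":0.014,"rz":0.061},{"dx":-0.063,"dy":0.009,"dz":0.014,"rz":0.061},{"dx":-0.063,"dy":0.009,"dz":0.014,"rz":0.061}]'
python3 plan.py .475,.1685,.012,20
```

```text
at [0.1935 0.5943 0.2313] phi 72.0 f [-0.5  1.7  1. ] w 1.001 g 0.0 t 1.0 j6 -0.12
.475,.1685,.012,20 d [-0.211, -0.168, 0.116] r [-0.0, 0.0, 0.256] 
.475,.1685,.012,20 d [-0.259, -0.077, 0.116] r [-0.0, 0.0, 0.256] 
.475,.1685,.012,20 d [-0.098, 0.01, 0.042] r [-0.0, 0.0, 0.093] ENDvalidation failed for argument at $[0]...
validation failed for argument at $[0]...
validation failed for argument at $[0]...
```

```bash
python3 -m inch '[{"dx":-0.225,"dy":-0.179,"dz":0.063,"rx":0,"ry":0,"rz":0.272},{"dx":-0.225,"dy":-0.179,"dz":0.063,"rx":0,"ry":0,"rz":0.272},{"dx":-0.225,"dy":-0.179,"dz":0.063,"rx":0,"ry":0,"rz":0.272},{"dx":-0.225,"dy":-0.179,"dz":0.063,"rx":0,"ry":0,"rz":0.272},{"dx":-0.225,"dy":-0.179,"dz":0.063,"rx":0,"ry":0,"rz":0.272}]' 1
python3 plan.py .475,.1685,.12,20 .475,.1685,.012,20
```

```text
time: 1.5
tool_pos: [0.3212, 0.4, 0.1802]
tool_rot: [0.0, 0.354, 0.935, -0.0]
contact_force: [-0.1, 0.0, -0.4]
gripper_width: 1.001
grasp_force: 0.0
at [0.3212 0.4    0.1802] phi 48.5 f [-0.1  0.  -0.4] w 1.001 g 0.0 t 1.5 j6 -0.1
.475,.1685,.12,20 d [-0.277, -0.074, 0.062] r [-0.0, 0.0, 0.274] 
.475,.1685,.12,20 d [-0.06, 0.009, 0.013] r [-0.0, 0.0, 0.058] END
.475,.1685,.012,20 d [0.0, 0.0, 0.135] r [-0.0, 0.0, -0.0] END
```

```bash
python3 -m inch '[{"dx":-0.277,"dy":-0.074,"dz":0.062,"rx":0,"ry":0,"rz":0.274},{"dx":-0.277,"dy":-0.074,"dz":0.062,"rx":0,"ry":0,"rz":0.274},{"dx":-0.277,"dy":-0.074,"dz":0.062,"rx":0,"ry":0,"rz":0.274},{"dx":-0.277,"dy":-0.074,"dz":0.062,"rx":0,"ry":0,"rz":0.274},{"dx":-0.277,"dy":-0.074,"dz":0.062,"rx":0,"ry":0,"rz":0.274}]' >/dev/null
python3 -m inch '[{"dx":-0.06,"dy":0.009,"dz":0.013,"rx":0,"ry":0,"rz":0.058},{"dx":-0.06,"dy":0.009,"dz":0.013,"rx":0,"ry":0,"rz":0.058},{"dx":-0.06,"dy":0.009,"dz":0.013,"rx":0,"ry":0,"rz":0.058},{"dx":-0.06,"dy":0.009,"dz":0.013,"rx":0,"ry":0,"rz":0.058}]'
python3 - <<'E'
from h import *
from plant import optics
c=optics.camera_info("wrist");im=optics.grab_frame("wrist")
for X in([.475,.1685,.044],):
    u=proj(c,np.array([X]))[0];print(u);cv2.circle(im,tuple(int(a) for a in u),3,(255,0,0),1)
cv2.imwrite("pics/w1.png",im[:,:,::-1])
E
```

```text
time: 2.4
tool_pos: [0.474, 0.1716, 0.1212]
tool_rot: [-0.0, 0.573, 0.82, 0.0]
contact_force: [0.2, 0.3, 0.1]
gripper_width: 1.001
grasp_force: 0.0
[260.60479872 202.43655849]
```

View pics/w1.png

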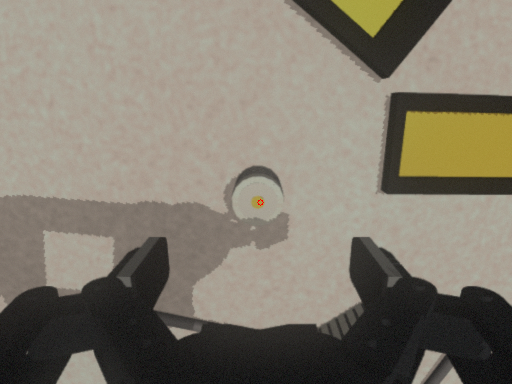

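The wrist view shows the spotlight lens centred at about (258,201), and my estimate projects to (260,202), so the pose holds. Now I'll correct the residual offset and descend.

```bash
python3 plan.py .475,.1685,.012,20 .475,.1685,.13,20 .6442,-.0878,.13,-15
```

```text
at [0.4739 0.1719 0.1212] phi 20.2 f [ 0.1  0.3 -0.1] w 1.0 g 0.0 t 2.5 j6 -0.15
.475,.1685,.012,20 d [-0.005, -0.0, 0.137] r [0.0, -0.0, 0.002] END
.475,.1685,.13,20 d [0.0, -0.0, -0.148] r [0.0, -0.0, -0.0] END
.6442,-.0878,.13,-15 d [-0.286, 0.068, 0.0] r [0.0, -0.0, 0.312] 
.6442,-.0878,.13,-15 d [-0.068, 0.058, 0.0] r [0.0, -0.0, 0.095] END
```

```bash
python3 -m inch '[{"dx":-0.005,"dy":0,"dz":0.05,"rx":0,"ry":0,"rz":0.002},{"dx":-0.005,"dy":0,"dz":0.1,"rx":0,"ry":0,"rz":0.002},{"dx":-0.005,"dy":0,"dz":0.137,"rx":0,"ry":0,"rz":0.002},{"dx":-0.005,"dy":0,"dz":0.137,"rx":0,"ry":0,"rz":0.002}]'
python3 -m inch '[{"dx":0,"dy":0,"dz":0,"rx":0,"ry":0,"rz":0},{"dx":0,"dy":0,"dz":0,"rx":0,"ry":0,"rz":0},{"dx":0,"dy":0,"dz":0,"rx":0,"ry":0,"rz":0},{"dx":0,"dy":0,"dz":0,"rx":0,"ry":0,"rz":0},{"dx":0,"dy":0,"dz":0,"rx":0,"ry":0,"rz":0}]' -1
python3 -m inch '[{"dx":0,"dy":0,"dz":0,"rx":0,"ry":0,"rz":0},{"dx":0,"dy":0,"dz":0,"rx":0,"ry":0,"rz":0},{"dx":0,"dy":0,"dz":0,"rx":0,"ry":0,"rz":0}]' -1
```

```text
time: 2.85
tool_pos: [0.4709, 0.1676, 0.007]
tool_rot: [-0.003, 0.573, 0.819, -0.003]
contact_force: [-1.3, 0.3, -1.1]
gripper_width: 1.005
grasp_force: 0.0
time: 3.35
tool_pos: [0.4774, 0.1677, 0.0139]
tool_rot: [0.001, 0.574, 0.819, 0.002]
contact_force: [-1.7, 0.3, 6.2]
gripper_width: 0.441
grasp_force: 60.5
time: 3.65
tool_pos: [0.4775, 0.1677, 0.0139]
tool_rot: [0.001, 0.574, 0.819, 0.002]
contact_force: [-0.5, 1.2, 7.2]
gripper_width: 0.441
grasp_force: 60.5
```

```bash
python3 -m inch '[{"dx":0,"dy":0,"dz":-0.04,"rx":0,"ry":0,"rz":0},{"dx":0,"dy":0,"dz":-0.09,"rx":0,"ry":0,"rz":0},{"dx":0,"dy":0,"dz":-0.13,"rx":0,"ry":0,"rz":0},{"dx":0,"dy":0,"dz":-0.148,"rx":0,"ry":0,"rz":0},{"dx":0,"dy":0,"dz":-0.148,"rx":0,"ry":0,"rz":0}]'
python3 -m inch '[{"dx":-0.286,"dy":0.068,"dz":0,"rx":0,"ry":0,"rz":0.312},{"dx":-0.286,"dy":0.068,"dz":0,"rx":0,"ry":0,"rz":0.312},{"dx":-0.286,"dy":0.068,"dz":0,"rx":0,"ry":0,"rz":0.312},{"dx":-0.286,"dy":0.068,"dz":0,"rx":0,"ry":0,"rz":0.312},{"dx":-0.286,"dy":0.068,"dz":0,"rx":0,"ry":0,"rz":0.312}]' >/dev/null
python3 -m inch '[{"dx":-0.068,"dy":0.058,"dz":0,"rx":0,"ry":0,"rz":0.095},{"dx":-0.068,"dy":0.058,"dz":0,"rx":0,"ry":0,"rz":0.095},{"dx":-0.068,"dy":0.058,"dz":0,"rx":0,"ry":0,"rz":0.095},{"dx":-0.068,"dy":0.058,"dz":0,"rx":0,"ry":0,"rz":0.095},{"dx":-0.068,"dy":0.058,"dz":0,"rx":0,"ry":0,"rz":0.095}]'
python3 plan.py .6442,-.0878,.021,-15 .6442,-.0878,.13,-15 .624,.070,.13,-34.3 .624,.070,.011,-34.3
```

```text
time: 4.15
tool_pos: [0.4773, 0.1675, 0.1326]
tool_rot: [0.002, 0.574, 0.819, 0.002]
contact_force: [0.4, 0.7, -2.4]
gripper_width: 0.438
grasp_force: 60.5
time: 5.15
tool_pos: [0.6427, -0.0879, 0.1278]
tool_rot: [-0.001, 0.794, 0.608, -0.001]
contact_force: [-0.0, 0.4, -1.9]
gripper_width: 0.44
grasp_force: 60.7
at [ 0.6427 -0.0879  0.1278] phi -15.0 f [-0.   0.4 -1.9] w 0.44 g 60.7 t 5.2 j6 0.01
.6442,-.0878,.021,-15 d [0.001, 0.002, 0.134] r [-0.002, -0.0, -0.001] END
.6442,-.0878,.13,-15 d [-0.0, 0.0, -0.137] r [-0.0, -0.0, 0.0] END
.624,.070,.13,-34.3 d [0.184, -0.075, 0.0] r [-0.0, -0.0, 0.225] END
.624,.070,.011,-34.3 d [-0.0, 0.0, 0.149] r [-0.0, -0.0, 0.0] END
```

```bash
python3 -m inch '[{"dx":0,"dy":0.002,"dz":0.05,"rx":-0.002,"ry":0,"rz":0},{"dx":0,"dy":0.002,"dz":0.09,"rx":-0.002,"ry":0,"rz":0},{"dx":0,"dy":0.002,"dz":0.115,"rx":-0.002,"ry":0,"rz":0},{"dx":0,"dy":0.002,"dz":0.127,"rx":-0.002,"ry":0,"rz":0},{"dx":0,"dy":0.002,"dz":0.132,"rx":-0.002,"ry":0,"rz":0}]'
python3 -m inch '[{"dx":0,"dy":0,"dz":0.002,"rx":0,"ry":0,"rz":0},{"dx":0,"dy":0,"dz":0.002,"rx":0,"ry":0,"rz":0},{"dx":0,"dy":0,"dz":0.002,"rx":0,"ry":0,"rz":0}]'
```

```text
time: 5.65
tool_pos: [0.6444, -0.0883, 0.0228]
tool_rot: [0.0, 0.794, 0.609, 0.0]
contact_force: [-0.7, -0.8, -1.4]
gripper_width: 0.441
grasp_force: 60.8
time: 5.95
tool_pos: [0.6466, -0.0897, 0.0241]
tool_rot: [0.002, 0.794, 0.608, 0.002]
contact_force: [-0.2, -1.0, -0.4]
gripper_width: 0.442
grasp_force: 60.8
```

```bash
python3 -m inch '[{"dx":0,"dy":0,"dz":0.001,"rx":0,"ry":0,"rz":0},{"dx":0,"dy":0,"dz":0.002,"rx":0,"ry":0,"rz":0},{"dx":0,"dy":0,"dz":0.003,"rx":0,"ry":0,"rz":0},{"dx":0,"dy":0,"dz":0.003,"rx":0,"ry":0,"rz":0}]'
python3 - <<'E'
from h import *
from plant import optics
im=optics.grab_frame("scene");cv2.imwrite("pics/s2.png",cv2.resize(im[170:290,140:320,::-1],(720,480),interpolation=cv2.INTER_CUBIC))
E
```

```text
time: 6.35
tool_pos: [0.6454, -0.0895, 0.0199]
tool_rot: [0.001, 0.794, 0.608, 0.001]
contact_force: [0.3, 0.2, -1.2]
gripper_width: 0.438
grasp_force: 60.8
```

View pics/s2.png

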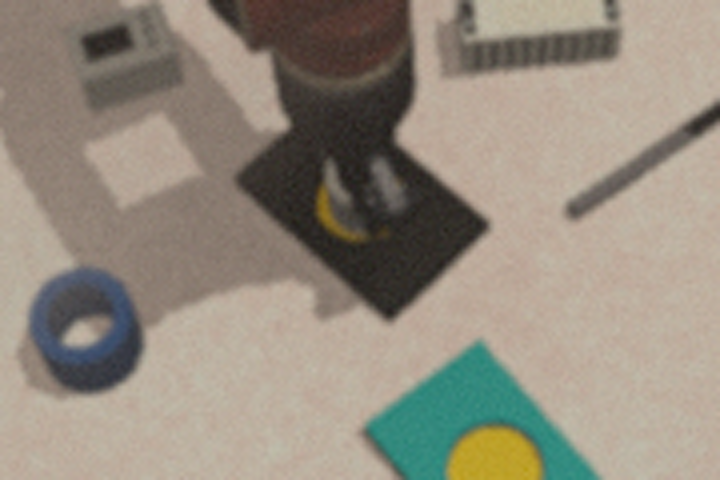

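The scene crop shows the spotlight between the fingers, inside the black tray's hole at about (365,205) in the crop. I'll ease down another 1–2 mm and release.

```bash
python3 -m inch '[{"dx":0,"dy":0,"dz":0.001,"rx":0,"ry":0,"rz":0},{"dx":0,"dy":0,"dz":0.002,"rx":0,"ry":0,"rz":0},{"dx":0,"dy":0,"dz":0.002,"rx":0,"ry":0,"rz":0}]'
python3 -m inch '[{"dx":0,"dy":0,"dz":0,"rx":0,"ry":0,"rz":0},{"dx":0,"dy":0,"dz":0,"rx":0,"ry":0,"rz":0},{"dx":0,"dy":0,"dz":0,"rx":0,"ry":0,"rz":0},{"dx":0,"dy":0,"dz":0,"rx":0,"ry":0,"rz":0},{"dx":0,"dy":0,"dz":0,"rx":0,"ry":0,"rz":0}]' 1
python3 -m inch '[{"dx":0,"dy":0,"dz":-0.03,"rx":0,"ry":0,"rz":0},{"dx":0,"dy":0,"dz":-0.08,"rx":0,"ry":0,"rz":0},{"dx":0,"dy":0,"dz":-0.137,"rx":0,"ry":0,"rz":0},{"dx":0,"dy":0,"dz":-0.137,"rx":0,"ry":0,"rz":0}]'
python3 plan.py .624,.070,.13,-34.3 .624,.070,.012,-34.3 .624,.070,.13,-34.3 .627,.266,.13,-70
```

```text
time: 6.7
tool_pos: [0.6456, -0.0895, 0.0199]
tool_rot: [0.001, 0.794, 0.608, 0.001]
contact_force: [-5.0, 0.7, 7.5]
gripper_width: 0.438
grasp_force: 61.4
time: 7.2
tool_pos: [0.6456, -0.0895, 0.0183]
tool_rot: [0.001, 0.794, 0.608, 0.001]
contact_force: [0.1, -0.5, 0.0]
gripper_width: 1.004
grasp_force: 0.0
time: 7.6
tool_pos: [0.6501, -0.0906, 0.1371]
tool_rot: [0.007, 0.794, 0.608, 0.005]
contact_force: [0.8, -0.2, 0.6]
gripper_width: 1.004
grasp_force: 0.0
at [ 0.6501 -0.0906  0.1371] phi -15.1 f [ 0.8 -0.2  0.6] w 1.004 g 0.0 t 7.6 j6 0.01
.624,.070,.13,-34.3 d [0.185, -0.084, 0.007] r [0.012, -0.002, 0.223] END
.624,.070,.012,-34.3 d [0.0, 0.0, 0.148] r [-0.0, -0.0, 0.0] END
.624,.070,.13,-34.3 d [0.0, -0.0, -0.148] r [-0.0, -0.0, 0.0] END
.627,.266,.13,-70 d [0.205, -0.135, 0.001] r [-0.0, 0.0, 0.416] END
```

```bash
python3 -m inch '[{"dx":0.185,"dy":-0.078,"dz":0,"rx":0,"ry":0,"rz":0.223},{"dx":0.185,"dy":-0.078,"dz":0,"rx":0,"ry":0,"rz":0.223},{"dx":0.185,"dy":-0.078,"dz":0,"rx":0,"ry":0,"rz":0.223},{"dx":0.185,"dy":-0.078,"dz":0,"rx":0,"ry":0,"rz":0.223},{"dx":0.185,"dy":-0.078,"dz":0,"rx":0,"ry":0,"rz":0.223}]' >/dev/null
python3 -m inch '[{"dx":0,"dy":0,"dz":0,"rx":0,"ry":0,"rz":0},{"dx":0,"dy":0,"dz":0,"rx":0,"ry":0,"rz":0}]' >/dev/null
python3 plan.py .624,.070,.012,-34.3 .624,.070,.13,-34.3 .627,.266,.13,-70
python3 - <<'E'
from h import *
from plant import optics
c=optics.camera_info("wrist");im=optics.grab_frame("wrist")
a=np.radians(55.7);Rz=np.array([[np.cos(a),np.sin(a),0],[-np.sin(a),np.cos(a),0],[0,0,1]])
X=np.array([[.05,.021,.042],[.05,-.021,.042],[-.05,-.021,.042],[-.05,.021,.042]])@Rz+[.624,.070,0]
cv2.polylines(im,[np.int32(np.round(proj(c,X)))],True,(255,0,0),1)
cv2.imwrite("pics/w2.png",im[:,:,::-1])
E
```

```text
at [0.6239 0.0682 0.1278] phi -34.4 f [-0.4  0.1 -0.4] w 1.0 g 0.0 t 8.3 j6 0.59
.624,.070,.012,-34.3 d [0.002, -0.002, 0.145] r [0.002, -0.0, -0.001] END
.624,.070,.13,-34.3 d [-0.0, 0.0, -0.148] r [0.0, -0.0, 0.0] END
.627,.266,.13,-70 d [0.205, -0.134, 0.0] r [-0.0, -0.0, 0.416] END
```

View pics/w2.png

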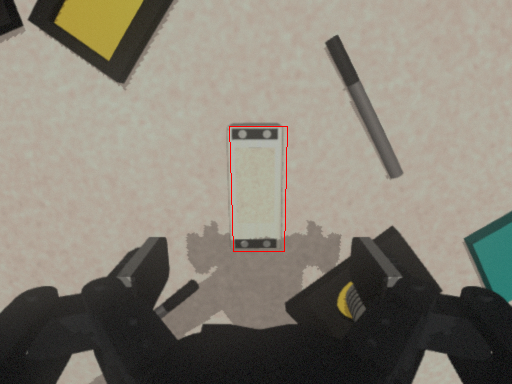

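The wrist view shows the driver at (256,188), with my projected outline within about 2–3 px. It lies along the image column, so the fingers straddle its short side. I'll go down and grip.

```bash
python3 -m inch '[{"dx":0.002,"dy":-0.002,"dz":0.05,"rx":0.002,"ry":0,"rz":0},{"dx":0.002,"dy":-0.002,"dz":0.1,"rx":0.002,"ry":0,"rz":0},{"dx":0.002,"dy":-0.002,"dz":0.13,"rx":0.002,"ry":0,"rz":0},{"dx":0.002,"dy":-0.002,"dz":0.145,"rx":0.002,"ry":0,"rz":0},{"dx":0.002,"dy":-0.002,"dz":0.145,"rx":0.002,"ry":0,"rz":0}]'
python3 -m inch '[{"dx":0,"dy":0,"dz":0,"rx":0,"ry":0,"rz":0},{"dx":0,"dy":0,"dz":0,"rx":0,"ry":0,"rz":0},{"dx":0,"dy":0,"dz":0,"rx":0,"ry":0,"rz":0},{"dx":0,"dy":0,"dz":0,"rx":0,"ry":0,"rz":0},{"dx":0,"dy":0,"dz":0,"rx":0,"ry":0,"rz":0}]' -1
python3 -m inch '[{"dx":0,"dy":0,"dz":0,"rx":0,"ry":0,"rz":0},{"dx":0,"dy":0,"dz":-0.04,"rx":0,"ry":0,"rz":0},{"dx":0,"dy":0,"dz":-0.09,"rx":0,"ry":0,"rz":0},{"dx":0,"dy":0,"dz":-0.148,"rx":0,"ry":0,"rz":0},{"dx":0,"dy":0,"dz":-0.148,"rx":0,"ry":0,"rz":0}]'
python3 -m inch '[{"dx":0.205,"dy":-0.134,"dz":0,"rx":0,"ry":0,"rz":0.416},{"dx":0.205,"dy":-0.134,"dz":0,"rx":0,"ry":0,"rz":0.416},{"dx":0.205,"dy":-0.134,"dz":0,"rx":0,"ry":0,"rz":0.416},{"dx":0.205,"dy":-0.134,"dz":0,"rx":0,"ry":0,"rz":0.416},{"dx":0.205,"dy":-0.134,"dz":0,"rx":0,"ry":0,"rz":0.416}]' >/dev/null
python3 -m inch '[{"dx":0,"dy":0,"dz":0,"rx":0,"ry":0,"rz":0},{"dx":0,"dy":0,"dz":0,"rx":0,"ry":0,"rz":0},{"dx":0,"dy":0,"dz":0,"rx":0,"ry":0,"rz":0}]' >/dev/null
python3 plan.py .627,.266,.021,-70
python3 - <<'E'
from h import *
from plant import optics
im=optics.grab_frame("scene");cv2.imwrite("pics/s3.png",cv2.resize(im[60:180,250:430,::-1],(720,480),interpolation=cv2.INTER_CUBIC))
E
```

```text
time: 8.85
tool_pos: [0.6222, 0.0709, 0.0099]
tool_rot: [-0.001, 0.884, 0.467, -0.001]
contact_force: [-0.2, 0.1, -0.8]
gripper_width: 1.005
grasp_force: 0.0
time: 9.35
tool_pos: [0.625, 0.072, 0.0142]
tool_rot: [0.0, 0.884, 0.467, 0.002]
contact_force: [-0.9, 0.1, 6.1]
gripper_width: 0.481
grasp_force: 64.2
time: 9.85
tool_pos: [0.6281, 0.0718, 0.1388]
tool_rot: [0.003, 0.884, 0.468, 0.007]
contact_force: [0.9, -0.4, -1.2]
gripper_width: 0.483
grasp_force: 63.5
at [0.6269 0.2664 0.1296] phi -70.1 f [ 0.2 -0.5 -2.8] w 0.483 g 63.3 t 10.7 j6 1.52
.627,.266,.021,-70 d [0.0, 0.001, 0.136] r [-0.0, 0.001, -0.001] END
```

View pics/s3.png

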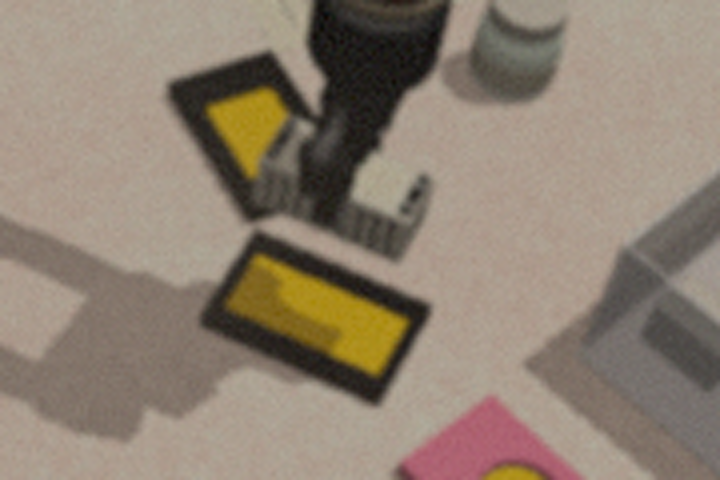

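The crop shows the driver held level at (345,200), parallel to the long tray at (315,320). I'll lower it.

```bash
python3 -m inch '[{"dx":0,"dy":0.001,"dz":0.05,"rx":0,"ry":0,"rz":0},{"dx":0,"dy":0.001,"dz":0.09,"rx":0,"ry":0,"rz":0},{"dx":0,"dy":0.001,"dz":0.115,"rx":0,"ry":0,"rz":0},{"dx":0,"dy":0.001,"dz":0.127,"rx":0,"ry":0,"rz":0},{"dx":0,"dy":0.001,"dz":0.133,"rx":0,"ry":0,"rz":0}]'
python3 -m inch '[{"dx":0,"dy":0,"dz":0.001,"rx":0,"ry":0,"rz":0},{"dx":0,"dy":0,"dz":0.002,"rx":0,"ry":0,"rz":0},{"dx":0,"dy":0,"dz":0.003,"rx":0,"ry":0,"rz":0},{"dx":0,"dy":0,"dz":0.003,"rx":0,"ry":0,"rz":0},{"dx":0,"dy":0,"dz":0.003,"rx":0,"ry":0,"rz":0}]'
```

```text
time: 11.2
tool_pos: [0.6272, 0.2661, 0.0232]
tool_rot: [-0.0, 0.985, 0.173, -0.0]
contact_force: [0.7, 0.4, -2.8]
gripper_width: 0.477
grasp_force: 63.2
time: 11.7
tool_pos: [0.6278, 0.2672, 0.0223]
tool_rot: [-0.0, 0.985, 0.174, 0.001]
contact_force: [0.6, 0.6, -3.7]
gripper_width: 0.477
grasp_force: 63.2
```

Not yet in contact, so about 2–3 mm more.

```bash
python3 -m inch '[{"dx":0,"dy":0,"dz":0.001,"rx":0,"ry":0,"rz":0},{"dx":0,"dy":0,"dz":0.002,"rx":0,"ry":0,"rz":0},{"dx":0,"dy":0,"dz":0.003,"rx":0,"ry":0,"rz":0},{"dx":0,"dy":0,"dz":0.003,"rx":0,"ry":0,"rz":0},{"dx":0,"dy":0,"dz":0.003,"rx":0,"ry":0,"rz":0}]'
```

```text
time: 12.2
tool_pos: [0.6276, 0.2671, 0.0202]
tool_rot: [-0.0, 0.985, 0.174, 0.0]
contact_force: [-4.8, -1.2, 5.3]
gripper_width: 0.482
grasp_force: 64.1
```

Force and height agree it's on the floor (TCP 0.0202). I'll release and go to the controller.

```bash
python3 -m inch '[{"dx":0,"dy":0,"dz":0,"rx":0,"ry":0,"rz":0},{"dx":0,"dy":0,"dz":0,"rx":0,"ry":0,"rz":0},{"dx":0,"dy":0,"dz":0,"rx":0,"ry":0,"rz":0},{"dx":0,"dy":0,"dz":0,"rx":0,"ry":0,"rz":0},{"dx":0,"dy":0,"dz":0,"rx":0,"ry":0,"rz":0}]' 1
python3 -m inch '[{"dx":0,"dy":0,"dz":-0.03,"rx":0,"ry":0,"rz":0},{"dx":0,"dy":0,"dz":-0.08,"rx":0,"ry":0,"rz":0},{"dx":0,"dy":0,"dz":-0.137,"rx":0,"ry":0,"rz":0},{"dx":0,"dy":0,"dz":-0.137,"rx":0,"ry":0,"rz":0},{"dx":0,"dy":0,"dz":-0.137,"rx":0,"ry":0,"rz":0}]' >/dev/null
python3 plan.py .4755,-.139,.13,-19.8 .4755,-.139,.012,-19.8
```

```text
time: 12.7
tool_pos: [0.6276, 0.267, 0.0192]
tool_rot: [-0.0, 0.985, 0.173, 0.0]
contact_force: [-0.2, -0.6, 0.7]
gripper_width: 1.002
grasp_force: 0.0
at [0.6287 0.2673 0.1313] phi -70.0 f [-0.1  1.  -0.2] w 1.0 g 0.0 t 13.2 j6 1.51
.4755,-.139,.13,-19.8 d [-0.191, 0.223, -0.0] r [0.001, -0.002, -0.316] 
.4755,-.139,.13,-19.8 d [-0.231, 0.094, 0.0] r [0.0, -0.001, -0.268] END
.4755,-.139,.012,-19.8 d [0.0, -0.0, 0.148] r [0.0, -0.0, -0.0] END
```

```bash
python3 -m inch '[{"dx":-0.191,"dy":0.223,"dz":0,"rx":0,"ry":0,"rz":-0.316},{"dx":-0.191,"dy":0.223,"dz":0,"rx":0,"ry":0,"rz":-0.316},{"dx":-0.191,"dy":0.223,"dz":0,"rx":0,"ry":0,"rz":-0.316},{"dx":-0.191,"dy":0.223,"dz":0,"rx":0,"ry":0,"rz":-0.316},{"dx":-0.191,"dy":0.223,"dz":0,"rx":0,"ry":0,"rz":-0.316}]' >/dev/null
python3 -m inch '[{"dx":-0.231,"dy":0.094,"dz":0,"rx":0,"ry":0,"rz":-0.268},{"dx":-0.231,"dy":0.094,"dz":0,"rx":0,"ry":0,"rz":-0.268},{"dx":-0.231,"dy":0.094,"dz":0,"rx":0,"ry":0,"rz":-0.268},{"dx":-0.231,"dy":0.094,"dz":0,"rx":0,"ry":0,"rz":-0.268},{"dx":-0.231,"dy":0.094,"dz":0,"rx":0,"ry":0,"rz":-0.268}]' >/dev/null
python3 -m inch '[{"dx":0,"dy":0,"dz":0,"rx":0,"ry":0,"rz":0},{"dx":0,"dy":0,"dz":0,"rx":0,"ry":0,"rz":0},{"dx":0,"dy":0,"dz":0,"rx":0,"ry":0,"rz":0}]' >/dev/null
python3 plan.py .4755,-.139,.012,-19.8 .4755,-.139,.13,-19.8 .4885,.3495,.13,72.6
python3 - <<'E'
from h import *
from plant import optics
c=optics.camera_info("wrist");im=optics.grab_frame("wrist")
a=np.radians(70.2);Rz=np.array([[np.cos(a),np.sin(a),0],[-np.sin(a),np.cos(a),0],[0,0,1]])
X=np.array([[.031,.021,.042],[.031,-.021,.042],[-.031,-.021,.042],[-.031,.021,.042]])@Rz+[.4755,-.139,0]
cv2.polylines(im,[np.int32(np.round(proj(c,X)))],True,(255,0,0),1)
cv2.imwrite("pics/w3.png",im[:,:,::-1])
E
```

```text
at [ 0.4744 -0.1382  0.1278] phi -19.7 f [-0.4 -0.1  0.1] w 0.997 g 0.0 t 14.5 j6 -0.09
.4755,-.139,.012,-19.8 d [-0.001, 0.002, 0.145] r [-0.001, -0.001, 0.001] END
.4755,-.139,.13,-19.8 d [0.0, -0.0, -0.148] r [0.0, -0.0, -0.0] END
.4885,.3495,.13,72.6 d [0.251, -0.083, 0.0] r [0.0, 0.0, -0.465] 
.4885,.3495,.13,72.6 d [0.246, 0.098, 0.0] r [0.0, 0.0, -0.465] 
.4885,.3495,.13,72.6 d [0.039, 0.072, 0.0] r [0.0, 0.0, -0.145] END
```

View pics/w3.png

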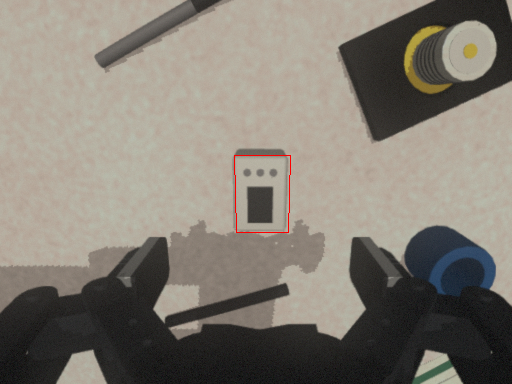

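The wrist view shows the controller at (262,194), matching my outline, and the spotlight standing inside its hole at (467,50). I'll grip and carry the controller.

```bash
python3 -m inch '[{"dx":0,"dy":0.002,"dz":0.05,"rx":0,"ry":0,"rz":0},{"dx":0,"dy":0.002,"dz":0.1,"rx":0,"ry":0,"rz":0},{"dx":0,"dy":0.002,"dz":0.13,"rx":0,"ry":0,"rz":0},{"dx":0,"dy":0.002,"dz":0.145,"rx":0,"ry":0,"rz":0},{"dx":0,"dy":0.002,"dz":0.145,"rx":0,"ry":0,"rz":0}]'
python3 -m inch '[{"dx":0,"dy":0,"dz":0,"rx":0,"ry":0,"rz":0},{"dx":0,"dy":0,"dz":0,"rx":0,"ry":0,"rz":0},{"dx":0,"dy":0,"dz":0,"rx":0,"ry":0,"rz":0},{"dx":0,"dy":0,"dz":0,"rx":0,"ry":0,"rz":0},{"dx":0,"dy":0,"dz":0,"rx":0,"ry":0,"rz":0}]' -1
python3 -m inch '[{"dx":0,"dy":0,"dz":0,"rx":0,"ry":0,"rz":0},{"dx":0,"dy":0,"dz":-0.04,"rx":0,"ry":0,"rz":0},{"dx":0,"dy":0,"dz":-0.09,"rx":0,"ry":0,"rz":0},{"dx":0,"dy":0,"dz":-0.148,"rx":0,"ry":0,"rz":0},{"dx":0,"dy":0,"dz":-0.148,"rx":0,"ry":0,"rz":0}]'
python3 -m inch '[{"dx":0.251,"dy":-0.083,"dz":0,"rx":0,"ry":0,"rz":-0.465},{"dx":0.251,"dy":-0.083,"dz":0,"rx":0,"ry":0,"rz":-0.465},{"dx":0.251,"dy":-0.083,"dz":0,"rx":0,"ry":0,"rz":-0.465},{"dx":0.251,"dy":-0.083,"dz":0,"rx":0,"ry":0,"rz":-0.465},{"dx":0.251,"dy":-0.083,"dz":0,"rx":0,"ry":0,"rz":-0.465}]' >/dev/null
python3 -m inch '[{"dx":0.246,"dy":0.098,"dz":0,"rx":0,"ry":0,"rz":-0.465},{"dx":0.246,"dy":0.098,"dz":0,"rx":0,"ry":0,"rz":-0.465},{"dx":0.246,"dy":0.098,"dz":0,"rx":0,"ry":0,"rz":-0.465},{"dx":0.246,"dy":0.098,"dz":0,"rx":0,"ry":0,"rz":-0.465},{"dx":0.246,"dy":0.098,"dz":0,"rx":0,"ry":0,"rz":-0.465}]' >/dev/null
python3 -m inch '[{"dx":0.039,"dy":0.072,"dz":0,"rx":0,"ry":0,"rz":-0.145},{"dx":0.039,"dy":0.072,"dz":0,"rx":0,"ry":0,"rz":-0.145},{"dx":0.039,"dy":0.072,"dz":0,"rx":0,"ry":0,"rz":-0.145},{"dx":0.039,"dy":0.072,"dz":0,"rx":0,"ry":0,"rz":-0.145},{"dx":0.039,"dy":0.072,"dz":0,"rx":0,"ry":0,"rz":-0.145}]'
python3 -m inch '[{"dx":0,"dy":0,"dz":0,"rx":0,"ry":0,"rz":0},{"dx":0,"dy":0,"dz":0,"rx":0,"ry":0,"rz":0}]' >/dev/null
python3 plan.py .4885,.3495,.021,72.6
python3 - <<'E'
from h import *
from plant import optics
im=optics.grab_frame("scene");cv2.imwrite("pics/s4.png",cv2.resize(im[40:160,240:420,::-1],(720,480),interpolation=cv2.INTER_CUBIC))
E
```

```text
time: 15.05
tool_pos: [0.4748, -0.1386, 0.0107]
tool_rot: [-0.002, 0.818, 0.575, -0.001]
contact_force: [-0.1, 0.7, -0.3]
gripper_width: 1.0
grasp_force: 0.0
time: 15.55
tool_pos: [0.4773, -0.1407, 0.0143]
tool_rot: [0.001, 0.818, 0.575, 0.001]
contact_force: [0.1, 0.4, 6.7]
gripper_width: 0.483
grasp_force: 62.9
time: 16.05
tool_pos: [0.48, -0.1422, 0.1387]
tool_rot: [0.006, 0.818, 0.575, 0.004]
contact_force: [1.3, -0.2, -0.7]
gripper_width: 0.484
grasp_force: 62.4
time: 17.55
tool_pos: [0.4886, 0.3474, 0.1306]
tool_rot: [-0.0, 0.152, 0.988, -0.0]
contact_force: [0.5, 0.6, -1.5]
gripper_width: 0.483
grasp_force: 62.3
at [0.489  0.3477 0.1313] phi 72.5 f [ 0.7 -0.6 -1.1] w 0.481 g 62.3 t 17.8 j6 -0.77
.4885,.3495,.021,72.6 d [0.001, 0.002, 0.138] r [0.001, 0.0, -0.001] END
```

View pics/s4.png

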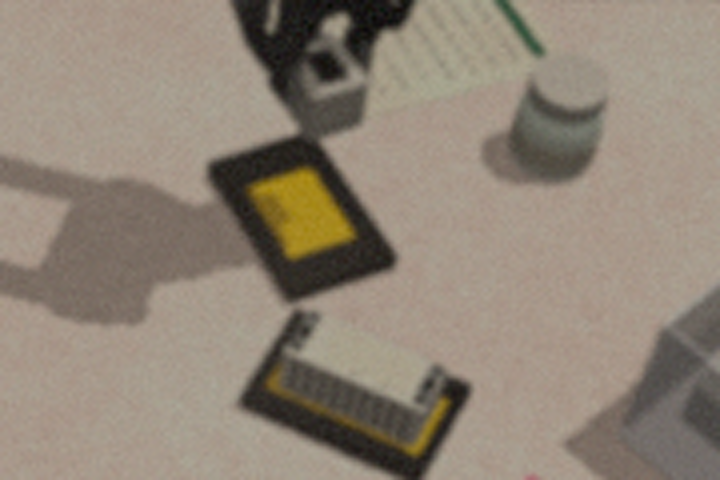

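The driver sits inside the long cut-out at (355,390). The controller is held in line with the short tray at (300,215). I'll lower it.

```bash
python3 -m inch '[{"dx":0,"dy":0.002,"dz":0.05,"rx":0,"ry":0,"rz":0},{"dx":0,"dy":0.002,"dz":0.09,"rx":0,"ry":0,"rz":0},{"dx":0,"dy":0.002,"dz":0.115,"rx":0,"ry":0,"rz":0},{"dx":0,"dy":0.002,"dz":0.129,"rx":0,"ry":0,"rz":0},{"dx":0,"dy":0.002,"dz":0.135,"rx":0,"ry":0,"rz":0}]'
python3 -m inch '[{"dx":0,"dy":0,"dz":0.002,"rx":0,"ry":0,"rz":0},{"dx":0,"dy":0,"dz":0.003,"rx":0,"ry":0,"rz":0},{"dx":0,"dy":0,"dz":0.004,"rx":0,"ry":0,"rz":0},{"dx":0,"dy":0,"dz":0.004,"rx":0,"ry":0,"rz":0},{"dx":0,"dy":0,"dz":0.004,"rx":0,"ry":0,"rz":0}]'
```

```text
time: 18.3
tool_pos: [0.489, 0.3496, 0.0222]
tool_rot: [-0.001, 0.152, 0.988, -0.0]
contact_force: [0.0, 0.3, -1.4]
gripper_width: 0.479
grasp_force: 62.3
time: 18.8
tool_pos: [0.4898, 0.3504, 0.0208]
tool_rot: [0.001, 0.152, 0.988, 0.001]
contact_force: [0.2, 1.0, -1.3]
gripper_width: 0.482
grasp_force: 62.3
```

```bash
python3 -m inch '[{"dx":0,"dy":0,"dz":0.001,"rx":0,"ry":0,"rz":0},{"dx":0,"dy":0,"dz":0.002,"rx":0,"ry":0,"rz":0},{"dx":0,"dy":0,"dz":0.002,"rx":0,"ry":0,"rz":0}]'
python3 -m inch '[{"dx":0,"dy":0,"dz":0,"rx":0,"ry":0,"rz":0},{"dx":0,"dy":0,"dz":0,"rx":0,"ry":0,"rz":0},{"dx":0,"dy":0,"dz":0,"rx":0,"ry":0,"rz":0},{"dx":0,"dy":0,"dz":0,"rx":0,"ry":0,"rz":0},{"dx":0,"dy":0,"dz":0,"rx":0,"ry":0,"rz":0}]' 1
python3 -m inch '[{"dx":0,"dy":0,"dz":-0.03,"rx":0,"ry":0,"rz":0},{"dx":0,"dy":0,"dz":-0.08,"rx":0,"ry":0,"rz":0},{"dx":0,"dy":0,"dz":-0.137,"rx":0,"ry":0,"rz":0},{"dx":0,"dy":0,"dz":-0.137,"rx":0,"ry":0,"rz":0},{"dx":0,"dy":0,"dz":-0.137,"rx":0,"ry":0,"rz":0}]' >/dev/null
python3 plan.py .613,-.264,.13,-25
```

```text
time: 19.1
tool_pos: [0.4899, 0.3504, 0.0204]
tool_rot: [0.0, 0.152, 0.988, 0.0]
contact_force: [-4.3, -3.1, 8.5]
gripper_width: 0.48
grasp_force: 63.5
time: 19.6
tool_pos: [0.4893, 0.3501, 0.0183]
tool_rot: [0.0, 0.152, 0.988, 0.0]
contact_force: [-0.2, -0.7, -0.5]
gripper_width: 0.999
grasp_force: 0.0
at [0.4904 0.3507 0.1301] phi 72.6 f [-0.3 -0.1 -1.2] w 1.003 g 0.0 t 20.1 j6 -0.77
.613,-.264,.13,-25 d [-0.141, -0.258, -0.0] r [0.001, -0.0, 0.426] 
.613,-.264,.13,-25 d [-0.267, -0.123, -0.001] r [0.001, -0.001, 0.426] 
.613,-.264,.13,-25 d [-0.191, 0.041, 0.0] r [0.001, -0.0, 0.283] END
```

```bash
python3 -m inch '[{"dx":-0.141,"dy":-0.258,"dz":0,"rx":0,"ry":0,"rz":0.426},{"dx":-0.141,"dy":-0.258,"dz":0,"rx":0,"ry":0,"rz":0.426},{"dx":-0.141,"dy":-0.258,"dz":0,"rx":0,"ry":0,"rz":0.426},{"dx":-0.141,"dy":-0.258,"dz":0,"rx":0,"ry":0,"rz":0.426},{"dx":-0.141,"dy":-0.258,"dz":0,"rx":0,"ry":0,"rz":0.426}]' >/dev/null
python3 -m inch '[{"dx":-0.267,"dy":-0.123,"dz":0,"rx":0,"ry":0,"rz":0.426},{"dx":-0.267,"dy":-0.123,"dz":0,"rx":0,"ry":0,"rz":0.426},{"dx":-0.267,"dy":-0.123,"dz":0,"rx":0,"ry":0,"rz":0.426},{"dx":-0.267,"dy":-0.123,"dz":0,"rx":0,"ry":0,"rz":0.426},{"dx":-0.267,"dy":-0.123,"dz":0,"rx":0,"ry":0,"rz":0.426}]' >/dev/null
python3 -m inch '[{"dx":-0.191,"dy":0.041,"dz":0,"rx":0,"ry":0,"rz":0.283},{"dx":-0.191,"dy":0.041,"dz":0,"rx":0,"ry":0,"rz":0.283},{"dx":-0.191,"dy":0.041,"dz":0,"rx":0,"ry":0,"rz":0.283},{"dx":-0.191,"dy":0.041,"dz":0,"rx":0,"ry":0,"rz":0.283},{"dx":-0.191,"dy":0.041,"dz":0,"rx":0,"ry":0,"rz":0.283}]' >/dev/null
python3 -m inch '[{"dx":0,"dy":0,"dz":0,"rx":0,"ry":0,"rz":0},{"dx":0,"dy":0,"dz":0,"rx":0,"ry":0,"rz":0},{"dx":0,"dy":0,"dz":0,"rx":0,"ry":0,"rz":0}]' >/dev/null
python3 plan.py .613,-.264,.012,-25 .613,-.264,.13,-25 .4878,-.3765,.13,-38
python3 - <<'E'
from h import *
from plant import optics
c=optics.camera_info("wrist");im=optics.grab_frame("wrist")
X=np.array([[.03*np.cos(t)+.613,.03*np.sin(t)-.264,.048] for t in np.linspace(0,6.28,40)])
cv2.polylines(im,[np.int32(np.round(proj(c,X)))],True,(255,0,0),1)
cv2.imwrite("pics/w4.png",im[:,:,::-1])
E
```

```text
at [ 0.6118 -0.2629  0.1274] phi -24.9 f [-0.1 -0.2  0.5] w 0.997 g 0.0 t 21.9 j6 -0.08
.613,-.264,.012,-25 d [-0.001, 0.002, 0.144] r [-0.0, -0.001, 0.002] END
.613,-.264,.13,-25 d [0.0, -0.0, -0.147] r [-0.0, 0.0, -0.0] END
.4878,-.3765,.13,-38 d [-0.194, -0.082, -0.0] r [-0.0, 0.0, 0.151] END
```

View pics/w4.png

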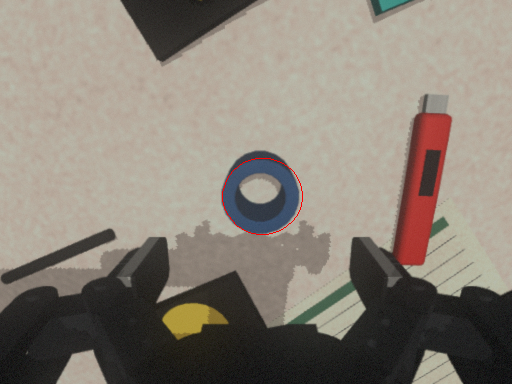

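The wrist view shows the tape roll at (261,196), inside my projected circle. I'll grip and carry it.

```bash
python3 -m inch '[{"dx":0,"dy":0.001,"dz":0.05,"rx":0,"ry":0,"rz":0},{"dx":0,"dy":0.001,"dz":0.1,"rx":0,"ry":0,"rz":0},{"dx":0,"dy":0.001,"dz":0.13,"rx":0,"ry":0,"rz":0},{"dx":0,"dy":0.001,"dz":0.144,"rx":0,"ry":0,"rz":0},{"dx":0,"dy":0.001,"dz":0.144,"rx":0,"ry":0,"rz":0}]'
python3 -m inch '[{"dx":0,"dy":0,"dz":0,"rx":0,"ry":0,"rz":0},{"dx":0,"dy":0,"dz":0,"rx":0,"ry":0,"rz":0},{"dx":0,"dy":0,"dz":0,"rx":0,"ry":0,"rz":0},{"dx":0,"dy":0,"dz":0,"rx":0,"ry":0,"rz":0},{"dx":0,"dy":0,"dz":0,"rx":0,"ry":0,"rz":0}]' -1
python3 -m inch '[{"dx":0,"dy":0,"dz":0,"rx":0,"ry":0,"rz":0},{"dx":0,"dy":0,"dz":-0.04,"rx":0,"ry":0,"rz":0},{"dx":0,"dy":0,"dz":-0.09,"rx":0,"ry":0,"rz":0},{"dx":0,"dy":0,"dz":-0.147,"rx":0,"ry":0,"rz":0},{"dx":0,"dy":0,"dz":-0.147,"rx":0,"ry":0,"rz":0}]'
python3 -m inch '[{"dx":-0.194,"dy":-0.082,"dz":0,"rx":0,"ry":0,"rz":0.151},{"dx":-0.194,"dy":-0.082,"dz":0,"rx":0,"ry":0,"rz":0.151},{"dx":-0.194,"dy":-0.082,"dz":0,"rx":0,"ry":0,"rz":0.151},{"dx":-0.194,"dy":-0.082,"dz":0,"rx":0,"ry":0,"rz":0.151},{"dx":-0.194,"dy":-0.082,"dz":0,"rx":0,"ry":0,"rz":0.151}]' >/dev/null
python3 -m inch '[{"dx":0,"dy":0,"dz":0,"rx":0,"ry":0,"rz":0},{"dx":0,"dy":0,"dz":0,"rx":0,"ry":0,"rz":0},{"dx":0,"dy":0,"dz":0,"rx":0,"ry":0,"rz":0}]' >/dev/null
python3 plan.py .4878,-.3765,.021,-38
```

```text
time: 22.45
tool_pos: [0.6116, -0.2635, 0.0106]
tool_rot: [-0.002, 0.843, 0.538, -0.0]
contact_force: [1.4, 0.4, 0.2]
gripper_width: 1.001
grasp_force: 0.0
time: 22.95
tool_pos: [0.6148, -0.2658, 0.0156]
tool_rot: [0.002, 0.843, 0.537, 0.002]
contact_force: [0.8, 0.0, 7.2]
gripper_width: 0.688
grasp_force: 64.8
time: 23.45
tool_pos: [0.6171, -0.2674, 0.1398]
tool_rot: [0.007, 0.843, 0.537, 0.004]
contact_force: [1.8, -0.1, 0.7]
gripper_width: 0.681
grasp_force: 64.9
at [ 0.4885 -0.3769  0.1297] phi -37.9 f [ 0.7 -0.2 -1.8] w 0.686 g 64.8 t 24.2 j6 -0.12
.4878,-.3765,.021,-38 d [-0.0, -0.001, 0.136] r [-0.0, -0.001, 0.002] END
```

Contact is expected at TCP ≈ 0.0216.

```bash
python3 -m inch '[{"dx":0,"dy":0,"dz":0.05,"rx":0,"ry":0,"rz":0},{"dx":0,"dy":0,"dz":0.09,"rx":0,"ry":0,"rz":0},{"dx":0,"dy":0,"dz":0.115,"rx":0,"ry":0,"rz":0},{"dx":0,"dy":0,"dz":0.127,"rx":0,"ry":0,"rz":0},{"dx":0,"dy":0,"dz":0.132,"rx":0,"ry":0,"rz":0}]'
python3 -m inch '[{"dx":0,"dy":0,"dz":0.002,"rx":0,"ry":0,"rz":0},{"dx":0,"dy":0,"dz":0.003,"rx":0,"ry":0,"rz":0},{"dx":0,"dy":0,"dz":0.004,"rx":0,"ry":0,"rz":0},{"dx":0,"dy":0,"dz":0.004,"rx":0,"ry":0,"rz":0},{"dx":0,"dy":0,"dz":0.004,"rx":0,"ry":0,"rz":0}]'
```

```text
time: 24.75
tool_pos: [0.4878, -0.3768, 0.0232]
tool_rot: [-0.001, 0.898, 0.439, 0.0]
contact_force: [-1.0, 0.5, -1.4]
gripper_width: 0.683
grasp_force: 64.9
time: 25.25
tool_pos: [0.488, -0.378, 0.0217]
tool_rot: [0.0, 0.899, 0.439, 0.001]
contact_force: [-0.3, -0.3, -0.6]
gripper_width: 0.684
grasp_force: 64.9
```

```bash
python3 -m inch '[{"dx":0,"dy":0,"dz":0.001,"rx":0,"ry":0,"rz":0},{"dx":0,"dy":0,"dz":0.002,"rx":0,"ry":0,"rz":0},{"dx":0,"dy":0,"dz":0.002,"rx":0,"ry":0,"rz":0}]'
python3 -m inch '[{"dx":0,"dy":0,"dz":0,"rx":0,"ry":0,"rz":0},{"dx":0,"dy":0,"dz":0,"rx":0,"ry":0,"rz":0},{"dx":0,"dy":0,"dz":0,"rx":0,"ry":0,"rz":0},{"dx":0,"dy":0,"dz":0,"rx":0,"ry":0,"rz":0},{"dx":0,"dy":0,"dz":0,"rx":0,"ry":0,"rz":0}]' 1
python3 -m inch '[{"dx":0,"dy":0,"dz":-0.03,"rx":0,"ry":0,"rz":0},{"dx":0,"dy":0,"dz":-0.08,"rx":0,"ry":0,"rz":0},{"dx":0,"dy":0,"dz":-0.137,"rx":0,"ry":0,"rz":0},{"dx":0,"dy":0,"dz":-0.18,"rx":0,"ry":0,"rz":0},{"dx":0,"dy":0,"dz":-0.23,"rx":0,"ry":0,"rz":0}]'
python3 -m inch '[{"dx":0.2,"dy":0.15,"dz":0,"rx":0,"ry":0,"rz":0},{"dx":0.2,"dy":0.15,"dz":0,"rx":0,"ry":0,"rz":0},{"dx":0.2,"dy":0.15,"dz":0,"rx":0,"ry":0,"rz":0},{"dx":0.2,"dy":0.15,"dz":0,"rx":0,"ry":0,"rz":0}]'
python3 - <<'E'
from h import *
from plant import optics
im=optics.grab_frame("scene");cv2.imwrite("pics/s5.png",cv2.resize(im[60:290,40:370,::-1],(800,558),interpolation=cv2.INTER_CUBIC))
E
```

```text
time: 25.55
tool_pos: [0.488, -0.3781, 0.0216]
tool_rot: [-0.0, 0.899, 0.439, 0.0]
contact_force: [-3.8, 3.9, 10.3]
gripper_width: 0.688
grasp_force: 65.9
time: 26.05
tool_pos: [0.4876, -0.3777, 0.0192]
tool_rot: [-0.0, 0.899, 0.439, 0.0]
contact_force: [0.7, -0.1, 0.3]
gripper_width: 1.001
grasp_force: 0.0
time: 26.55
tool_pos: [0.4873, -0.3776, 0.2044]
tool_rot: [-0.001, 0.899, 0.439, 0.0]
contact_force: [0.3, -0.4, -0.1]
gripper_width: 0.999
grasp_force: 0.0
time: 26.95
tool_pos: [0.6823, -0.325, 0.2035]
tool_rot: [-0.0, 0.899, 0.439, 0.0]
contact_force: [1.1, -0.1, -0.4]
gripper_width: 0.999
grasp_force: 0.0
```

View pics/s5.png

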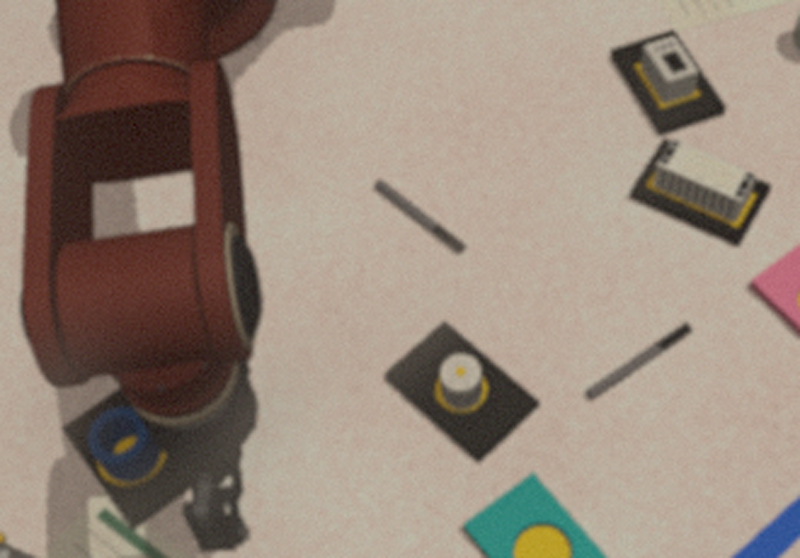

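All four stand inside their cut-outs: controller (670,70), driver (705,185), spotlight (460,385), tape (118,440), each with yellow floor showing along its near side. The gripper is clear of everything, so I'll hand in.

```bash
python3 -m inch '[{"dx":0,"dy":0,"dz":0,"rx":0,"ry":0,"rz":0},{"dx":0,"dy":0,"dz":0,"rx":0,"ry":0,"rz":0},{"dx":0,"dy":0,"dz":0,"rx":0,"ry":0,"rz":0}]' >/dev/null; python3 -c "from plant import ticket;print(ticket.job_done())"
```

```text
the job is handed in; nothing more can be done
None
```

The job is handed in at about 27 s of robot time: all four parts stand upright on the floor of their own cut-outs and are released, going by the contact forces and the last picture; no verdict came back.

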